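Wind a jack leg down onto its packer

TASK

The repair frame that carries the open charger needs its free end propped. Slide the wooden packer along the bench until its square head is centred under the jack's foot, then wind the crank clockwise (seen from above) until you feel the foot come down on the packer, go on about a sixth of a turn so that it bears firmly, and stop there: wound much further it would overload the frame. Let go, and leave the other things on the bench alone.

Things in the scene. Friction and masses are not known exactly. Their poses are not given: they have to be found in the camera images.
- frame: repair frame, fixed to the bench. Origin on the bench below the jack's vertical axis; z up; its own +y runs from the jack along the deck (75 to 435 mm, 260 mm wide, top 156 mm up) that carries an open blue charger (up to 216 mm). Jack: 40 mm tube 112 to 200 mm up, 60 mm gear head up to 228 mm, crank arm at 237 to 250 mm. Below the tube a thin leg bears the foot
- jack_axis (a point): point on the bench straight below the centre of the foot (the frame's origin). The foot is a steel disc 52 mm across on a stiff spring; its underside starts anywhere from 44 to 92 mm above the bench, so the point of contact must be felt. It comes down 30 mm per crank turn, 0.4 to 2.1 turns to the packer's top
- crank_grip (a point): centre of the crank's upright grip: freely spinning black cylinder 26 mm across, 50 mm tall, centre 274 mm up, circling the jack's axis at 50 mm radius. Clockwise from above lowers the foot. Turning it free takes about 6 N along the circle, 3.6 N more per radian after contact. Held still, it pushes back with the foot's load alone: 0 N free, about 3.6 N after 1 rad, over 5.5 N is too far. It stays where left; wound up it hits a stop
- packer_head (a point): centre, half-way up, of the 80 x 80 x 30 mm square head of the loose wooden packer. Its +x axis runs from the head along the tail (28 mm wide, 30 mm high, ending 190 mm from the head's centre in an upright grip block); z up. The tail starts pointing roughly away from the deck (the frame's -y) and should point so when in place
- packer_grip (a point): on the packer's upright grip block, 170 mm from the head's centre along the tail, 45 mm above the underside. The block is 40 mm along the tail, 28 mm wide (grasp across this), 65 mm tall
- packer: the whole packer (0.2 to 0.45 kg), origin at the underside of the head's centre, axes as the head's
- cup: bystander, leave alone: open aluminium cup, 60 mm across, 85 mm tall; origin at its underside
- screwdriver: bystander, leave alone: screwdriver lying on the bench; origin at its underside
- board: bystander, leave alone: small green circuit board, 60 x 90 mm; origin at its underside
- organizer: bystander, leave alone: white flat component box, 130 x 190 x 32 mm; origin at its underside
- meter: bystander, leave alone: grey hand meter lying flat, 80 x 150 x 35 mm; origin at its underside
- reel: bystander, leave alone: steel reel, 56 mm across, 40 mm tall; origin at its underside

How it is judged:
By the outcome, as a careful person would: the job done as asked, in the order asked, and still so for the second after the job is handed in, with the robot touching nothing.
It also fails if it takes over 72 s, if anything falls off the work surface, if the arm or the gripper's body presses on something with over 40 N, if the wrist force passes 120 N, or if a joint passes its speed limit or range.

ROBOT

A 7-joint arm with a two-finger parallel gripper is mounted at the origin on the work surface. World frame = base frame: x ahead of the robot, y to its left, z up, the work surface at z = 0. Lengths are in m, angles in rad, forces in N, time in s.
With the tool pointing down it reaches from about 0.4 to 0.9 m from the base axis. Payload 5.6 kg.
Tool frame: the origin (TCP) lies between the finger pads; the fingertips stand 11 mm ahead of it and the grasp point (between the pads) lies 8 mm behind it (env.tcp_to_tips is the distance from the TCP to the fingertips, in m); z points along the fingers, y is the direction in which the jaws open and shut (so a half turn about z gives the same grasp; the last joint's range is limited). The gripper opens to 92 mm and grips with 3 to 60 N. Pads are 20 mm wide; open, the fingers measure 128 mm over their backs; the gripper's body (75 mm by 189 mm) begins 69 mm behind the grasp point.
Start: joints at [-0.043, 0.468, -0.012, 1.603, 0.006, 1.071, -0.056], TCP at [0.65, -0, 0.226] pointing down, gripper open.
Joint ranges: [-2.53, 2.53], [-0.31, 2.02], [-1.57, 1.55], [0.28, 2.44], [-1.29, 4.43], [0.15, 1.84], [-2.92, 2.92]. Speed limits (rad/s): [2.57, 2.57, 3.14, 3.14, 3.14, 3.14, 3.14].

INTERFACE

Orientations are given as a unit quaternion [x, y, z, w].
In Python, from station import env, cams, workorder gives the robot as it stands.
- The arm moves only by the tool move_arm, never from a script. Its argument "plan" is a list of rows, each an object with "offset": the shift along the tool's x, y, z in mm, a list of three; "dr": the turn, a rotation vector about the tool's x, y, z in rad, a list of three. In form: [{"offset": [tx, ty, tz], "dr": [rx, ry, rz]}, ...]. A call has 1 to 10 rows; each row is the pose to reach, as a shift and turn from the pose measured when the call began, along the tool's axes at that moment; what a row does not reach only later rows make up. A row lasts 1/12 s, in which the tool goes at most 41.7 mm and 7.16 degrees, less where a joint would pass 70% of its speed; a pose out of reach is approached as far as the arm can. A call with a gripper value outside its range is refused whole. "gripper" is the finger opening in mm, from 0 to 91.9, set as the call begins (left out, the last holds). The fingers move at their own pace and stop on an object; the grip force is fixed at half the most. Time passes only in rows, so rows that repeat a pose let the fingers close. It gives the time, the measured TCP pose, the force and the opening at its end, in the units of the state.
- env.get_state(): the state, without advancing time (a new reading comes with each control period).
- cams.read_camera(name): name is "scene" or "side" or "wrist"; returns a dict with "img" (480x640x3 uint8, blue, green, red), "range_z" (480x640 float32, m along the optical axis (not along the pixel's ray), 0 where there is no reading), "vertical_fov" (degrees; the focal length in pixels is half the picture's height over the tangent of half this angle, whatever the lens; pixels are square), "cx", "cy" (the principal point, pixels), "T" (4x4, takes a point from camera to world coordinates). Camera axes: x right, y up, looking along -z (the intrinsics and any distortion apply to the point x, -y, -z); pixel columns grow to the right and rows downward; lengths in m; the calibration is good to about 2 mm. The wrist camera is an equidistant fisheye: a pixel r from the principal point sees the ray r / f radians off the axis. A picture is of the moment at which its call begins.
- workorder.job_done(): hands the job in, once; it reports no verdict.
The state is a dict: "time_s": time; "joints": joint angles; "qvel": joint speeds; "joint_torque": joint torques, N m; "ee_pos": TCP position; "eef_rot": TCP orientation; "contact_force": force on the tool from outside, world axes, zero at the start; "moment": the same for the moment, N m; "finger_gap": finger opening in m.
Only numpy, scipy, OpenCV 4.12 (cv2) and the standard library are available. Lean on these libraries where they do the work, as an engineer would, in place of code of your own. Each camera call takes 0.05 s, during which the arm holds its last target.

## Working session

There is one attempt and no reset: what is moved stays moved. The work goes in short steps, Python scripts to look and compute and a tool call to move; the robot and the scene stay as the last step left them, time stands still between calls to the robot, and variables do not carry over. Pictures are saved under pics/ and viewed, and the job is handed in when it is done.

Besides the shell and the picture viewer there is one more tool, called after ">>>" as a command line: name --argument value ..., lists and objects as JSON in quotes. move_arm: Moves the arm, as the interface text tells. Its arguments: {"type":"object","properties":{"plan":{"type":"array","items":{"type":"object","properties":{"offset":{"type":"array","items":{"type":"number"}},"dr":{"type":"array","items":{"type":"number"}}}}},"gripper":{"type":"number"}},"required":["plan"]}

```bash
mkdir -p pics; ls; cat > h.py <<'E'
import numpy as np, cv2
from station import env,cams,workorder
def snap(n,f):
    d=cams.read_camera(n); cv2.imwrite(f'pics/{f}.png',d['img']); np.savez(f'pics/{f}.npz',**{k:d[k] for k in d}); return d
def world(d,u,v,z=None):
    f=240/np.tan(np.radians(d['vertical_fov'])/2)
    r=d['range_z'][int(v),int(u)]
    p=np.array([(u-d['cx'])/f,-(v-d['cy'])/f,-1.0])
    T=d['T']
    if z is None: p=p*r
    else:
        w=T[:3,:3]@p; p=p*((z-T[2,3])/w[2])
    return T[:3,:3]@p+T[:3,3]
E
python3 - <<'E'
from h import *
for n in ['scene','side']:
    d=snap(n,n+'0'); print(n,d['vertical_fov'],d['cx'],d['cy'],np.round(d['T'],3).tolist(),[k for k in d])
print(env.get_state())
E
```

```text
pics
scene 44.283366904225346 311.5150574207426 237.35349373348382 [[-0.819, -0.461, 0.342, 0.925], [0.574, -0.644, 0.506, 0.405], [-0.014, 0.611, 0.792, 1.087], [0.0, 0.0, 0.0, 1.0]] ['img', 'range_z', 'vertical_fov', 'cx', 'cy', 'T']
side 44.76283904909364 323.8746707074794 231.45604077058042 [[0.959, 0.206, -0.195, 0.299], [-0.283, 0.732, -0.62, -0.992], [0.015, 0.65, 0.76, 1.16], [0.0, 0.0, 0.0, 1.0]] ['img', 'range_z', 'vertical_fov', 'cx', 'cy', 'T']
{'time_s': 0.1, 'joints': array([-0.0429899 ,  0.46826909, -0.01161124,  1.60354387,  0.00598693,
        1.07140719, -0.05631514]), 'qvel': array([-0.0008416 , -0.00315972,  0.00043397, -0.00032052,  0.00048401,
       -0.00031656, -0.00197626]), 'joint_torque': array([ 1.57556435e-03, -5.21645308e+01, -1.25145918e-02, -2.44365495e+01,
       -5.68165525e-02,  1.40885683e-02,  8.46384978e-05]), 'ee_pos': array([ 6.49481939e-01, -6.46140385e-05,  2.24743479e-01]), 'eef_rot': array([ 7.07137803e-01,  7.07075310e-01, -5.97474368e-04, -5.26613861e-04]), 'contact_force': array([-0.41759495,  0.40427708, -1.05544032]), 'moment': array([ 0.01653637, -0.01248235,  0.01221609]), 'finger_gap': 0.09209944073497547}
```

View pics/scene0.png

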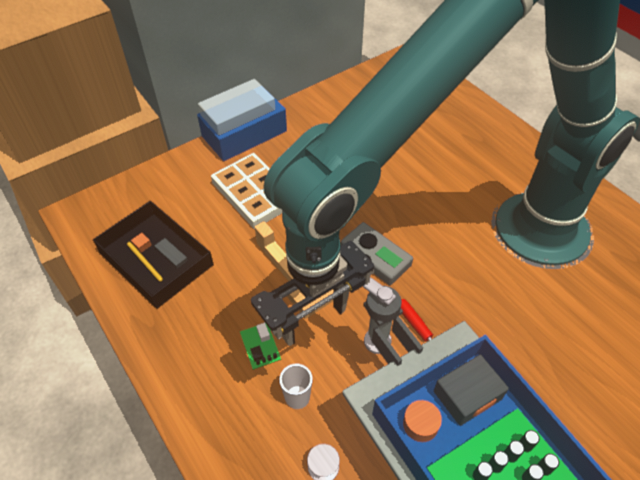

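View pics/side0.png

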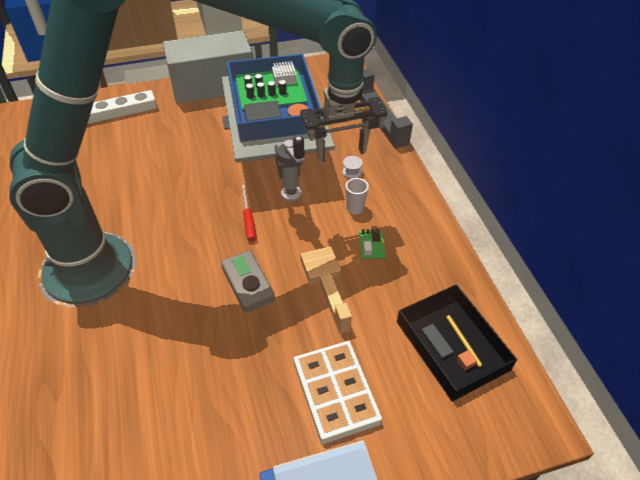

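The side view shows the jack foot at (291,193), the crank grip at (298,147), the packer head at (320,262) and the grip block at (342,315). Next I'll zoom in and use the depth.

```bash
python3 - <<'E'
from h import *
d=dict(np.load('pics/side0.npz'))
c=d['img'][120:350,220:400]; cv2.imwrite('pics/sidezoom.png',cv2.resize(c,None,fx=3.3,fy=2.6*1.0 if 0 else 2.6,interpolation=cv2.INTER_CUBIC))
def cloud(d):
    f=240/np.tan(np.radians(d['vertical_fov'])/2)
    v,u=np.mgrid[0:480,0:640]; r=d['range_z'].astype(float)
    P=np.stack([(u-d['cx'])/f*r,-(v-d['cy'])/f*r,-r],-1)
    return P@d['T'][:3,:3].T+d['T'][:3,3]
W=cloud(d); np.save('pics/W.npy',W)
for n,(u,v) in dict(foot=(291,194),grip=(298,140),head=(320,258),block=(341,308),tube=(288,165),cup=(357,187),reel=(352,163),board=(372,245),meter=(247,280),deck=(235,130),deck2=(315,150),org=(337,390),sd=(249,225)).items(): print(n,np.round(W[v,u],4))
z=W[...,2]
# packer height slab
m=(abs(z-.03)<.004); m[:240]=0; m[:, :295]=0; m[345:]=0; m[:,352:]=0
print(m.sum()); p=W[m][:,:2].astype(np.float32); print(cv2.minAreaRect(p))
m2=(abs(z-.065)<.005); m2[:270]=0;m2[:,:320]=0;m2[345:]=0;m2[:,360:]=0
print(m2.sum(),cv2.minAreaRect(W[m2][:,:2].astype(np.float32)),W[m2].mean(0))
E
```

```text
foot [0.5278 0.0247 0.0891]
grip [ 0.5389 -0.019   0.302 ]
head [ 0.555  -0.1494  0.0288]
block [ 0.5521 -0.3252  0.0666]
tube [0.5198 0.0091 0.2057]
cup [0.7101 0.0323 0.0578]
reel [0.7342 0.1448 0.038 ]
board [ 0.7014 -0.1249  0.0017]
meter [ 0.3687 -0.1745  0.0408]
deck [0.4286 0.2258 0.1596]
deck2 [0.6141 0.1048 0.149 ]
org [ 0.4918 -0.4929  0.0318]
sd [0.4094 0.0045 0.0277]
1210
((0.5526612997055054, -0.2583156228065491), (0.08057563006877899, 0.2780230641365051), 1.2581663131713867)
196 ((0.5540249347686768, -0.33160513639450073), (0.027791213244199753, 0.04172356426715851), 0.43363937735557556) [ 0.55385748 -0.33222203  0.06482173]
```

View pics/sidezoom.png

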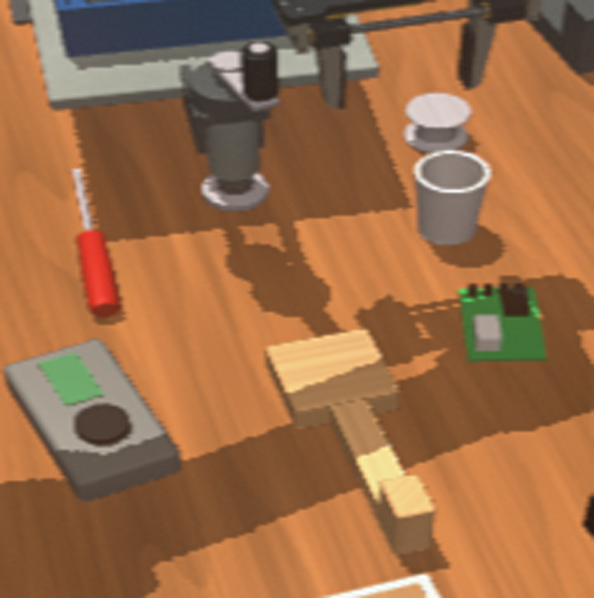

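```bash
python3 - <<'E'
from h import *
W=np.load('pics/W.npy'); z=W[...,2]; x=W[...,0]; y=W[...,1]
def circ(p):
    A=np.c_[2*p,np.ones(len(p))]; s=np.linalg.lstsq(A,(p**2).sum(1),rcond=None)[0]
    return s[:2],np.sqrt(s[2]+s[:2]@s[:2])
sel=(x>.45)&(x<.60)&(y>-.06)&(y<.075)
for a,b in [(.06,.08),(.08,.1),(.115,.15),(.13,.19),(.2,.222),(.224,.232),(.233,.245),(.246,.253),(.255,.295),(.296,.304)]:
    m=sel&(z>a)&(z<b); 
    if m.sum()>8:
        p=W[m]; print(a,b,m.sum(),p.min(0).round(3),p.max(0).round(3),p.mean(0).round(4),circ(p[:,:2]))
# deck top
m=(abs(z-.156)<.004)&(y>.05)&(y<.5)
p=W[m]; print('deck',m.sum(),p.min(0),p.max(0),cv2.minAreaRect(p[:,:2].astype(np.float32)))
# front edge: for x bins min y
for a in np.arange(.38,.66,.02):
    q=p[(p[:,0]>a)&(p[:,0]<a+.02)]
    if len(q): print(round(a+.01,3),q[:,1].min().round(4),end='; ')
print()
m=(abs(z-.03)<.004)&(x>.48)&(x<.62)&(y>-.20)&(y<-.1); print('head',m.sum(),cv2.minAreaRect(W[m][:,:2].astype(np.float32)),W[m].mean(0))
m=(abs(z-.03)<.004)&(x>.5)&(x<.62)&(y>-.28)&(y<-.2); 
for a in np.arange(-.31,-.19,.01):
    q=W[(abs(z-.03)<.004)&(x>.48)&(x<.62)&(y>a)&(y<a+.01)]; 
    if len(q): print(round(a+.005,3),q[:,0].min().round(4),q[:,0].max().round(4),q[:,0].mean().round(4))
E
```

```text
0.06 0.08 15 [0.504 0.014 0.074] [0.547 0.037 0.08 ] [0.5236 0.0199 0.0777] (array([0.52886789, 0.03668211]), np.float64(0.023069289107559506))
0.08 0.1 187 [0.505 0.006 0.08 ] [0.555 0.055 0.1  ] [0.5274 0.0274 0.0867] (array([0.52943023, 0.03443278]), np.float64(0.019165772126679945))
0.115 0.15 191 [0.505 0.014 0.115] [0.557 0.072 0.15 ] [0.5253 0.0287 0.1332] (array([0.52976805, 0.04346181]), np.float64(0.02523243871887787))
0.13 0.19 324 [0.505 0.013 0.13 ] [0.557 0.075 0.189] [0.5247 0.0279 0.1573] (array([0.52982566, 0.04370604]), np.float64(0.02560412883790524))
0.2 0.222 137 [ 0.499 -0.013  0.2  ] [0.599 0.04  0.222] [0.5247 0.0123 0.2115] (array([0.55831483, 0.04690195]), np.float64(0.05517489269663867))
0.224 0.232 148 [ 0.501 -0.009  0.224] [0.599 0.065 0.232] [0.521  0.0268 0.228 ] (array([0.55821432, 0.03364038]), np.float64(0.04724999321687203))
0.233 0.245 76 [ 0.517 -0.022  0.234] [0.6   0.042 0.245] [ 0.5508 -0.0025  0.2415] (array([0.56046491, 0.01471819]), np.float64(0.03939196058743312))
0.246 0.253 106 [ 0.517 -0.026  0.246] [0.599 0.047 0.253] [0.5392 0.0179 0.
[... 532 characters left out ...]
54292678833), 0.1657332479953766)
0.41 0.1189; 0.43 0.1158; 0.45 0.1148; 0.47 0.1125; 0.49 0.113; 0.51 0.0526; 0.53 0.134; 0.55 0.1553; 0.57 0.152; 0.59 0.1047; 0.61 0.1023; 0.63 0.1367; 0.65 0.0982; 0.67 0.0996; 
head 771 ((0.5508351922035217, -0.1599891036748886), (0.08108138293027878, 0.08013465255498886), 0.3600879907608032) [ 0.55045197 -0.1619008   0.03003584]
-0.305 0.5404 0.5446 0.5421
-0.295 0.5399 0.5621 0.5442
-0.285 0.5386 0.5664 0.552
-0.275 0.5388 0.5669 0.5518
-0.265 0.5386 0.5665 0.5533
-0.255 0.539 0.566 0.5524
-0.245 0.5383 0.5663 0.5517
-0.235 0.5376 0.5652 0.552
-0.225 0.5385 0.5653 0.5522
-0.215 0.5384 0.5654 0.5525
-0.205 0.5123 0.5875 0.5463
-0.195 0.5114 0.5916 0.5529
```

Measured so far, against the given sizes:

| Item | Measured | Check |
|---|---|---|
| Packer head centre | (0.551, -0.160) | 81 x 80 mm, top at 30 mm |
| Grip block | (0.554, -0.332) | 28 x 42 mm, top at 65 mm |
| Jack axis | about (0.529, 0.035) | from the foot only |
| Frame yaw | about -5° | from the deck's front edge |

I'll move above the block, which also clears the view of the jack.

>>> move_arm --plan '[{"offset":[-35,-10,0],"dr":[0,0,0]},{"offset":[-70,-20,5],"dr":[0,0,0]},{"offset":[-105,-30,15],"dr":[0,0,0]},{"offset":[-140,-40,25],"dr":[0,0,0]},{"offset":[-175,-50,35],"dr":[0,0,0]},{"offset":[-210,-60,45],"dr":[0,0,0]},{"offset":[-245,-70,55],"dr":[0,0,0]},{"offset":[-280,-80,65],"dr":[0,0,0]},{"offset":[-315,-90,75],"dr":[0,0,0]},{"offset":[-331,-96,80],"dr":[0,0,0]}]' --gripper 91

```text
time_s: 0.93
ee_pos: [0.5499, -0.3366, 0.1432]
eef_rot: [0.709, 0.705, -0.002, -0.001]
contact_force: [-0.8, 0.2, -0.1]
finger_gap: 0.091
```

```bash
python3 - <<'E'
from h import *
for n in ['scene','side','wrist']: snap(n,n+'1')
s=env.get_state(); print(s['time_s'],s['ee_pos'],s['eef_rot'],s['contact_force'])
a=cv2.imread('pics/scene1.png')[220:460,260:520]; b=cv2.imread('pics/side1.png')[80:320,200:400]
cv2.imwrite('pics/z1.png',np.hstack([cv2.resize(a,(400,370),interpolation=2),cv2.resize(b,(380,370),interpolation=2)]))
E
```

```text
1.0833 [ 0.55174141 -0.3326894   0.1438625 ] [ 0.70847083  0.70573778 -0.00112495 -0.00141832] [0.51889526 0.51229077 0.72460197]
```

View pics/z1.png

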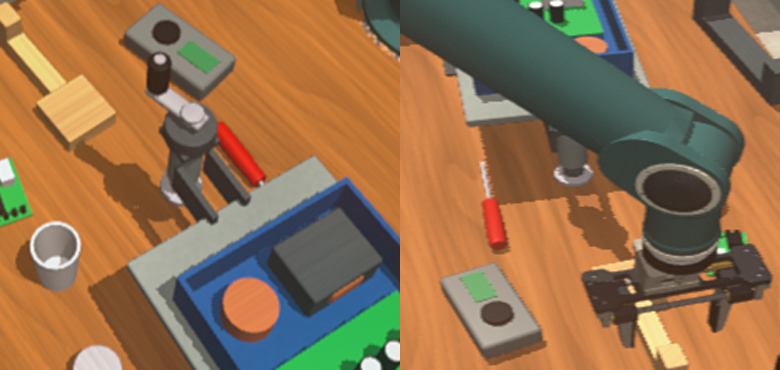

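View pics/wrist1.png

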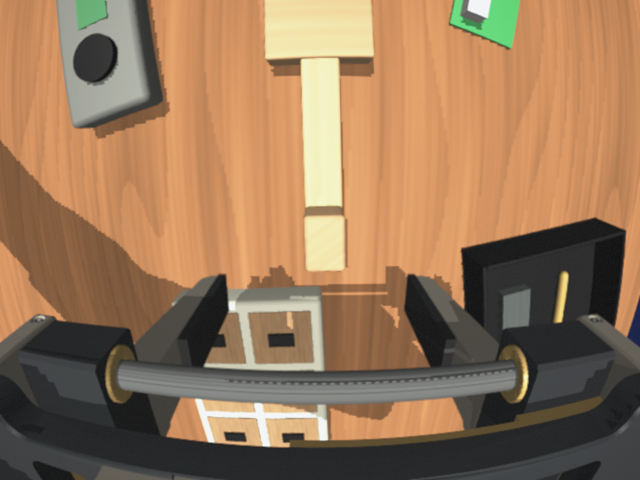

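The scene camera now sees the jack clearly, with the grip at zoom pixel (158,72) and the gear head at (190,125). The wrist view shows the packer block between the fingers, with the organizer behind it. I'll refine the jack position, the frame yaw and the organizer's edge.

```bash
cat >> h.py <<'E'
def cloud(d):
    f=240/np.tan(np.radians(d['vertical_fov'])/2)
    v,u=np.mgrid[0:480,0:640]; r=d['range_z'].astype(float)
    P=np.stack([(u-d['cx'])/f*r,-(v-d['cy'])/f*r,-r],-1)
    return P@d['T'][:3,:3].T+d['T'][:3,3]
from scipy.optimize import least_squares
def circR(p,R):
    s=least_squares(lambda c:np.hypot(p[:,0]-c[0],p[:,1]-c[1])-R,p.mean(0)+[0,.02],loss='soft_l1',f_scale=.001); return s.x.round(4)
E
python3 - <<'E'
from h import *
d=dict(np.load('pics/scene1.npz')); W=cloud(d); x,y,z=W[...,0],W[...,1],W[...,2]
S=dict(np.load('pics/side0.npz')); V=cloud(S)
jx=(x>.45)&(x<.60)&(y>-.06)&(y<.09)
m=jx&(abs(z-.228)<.004); r=cv2.minEnclosingCircle(W[m][:,:2].astype(np.float32)); print('gear top',m.sum(),r, W[m].min(0),W[m].max(0))
for a,b in [(.255,.29),(.296,.304),(.233,.245),(.245,.253),(.205,.222),(.05,.1)]:
    q=W[jx&(z>a)&(z<b)]; print(a,len(q),q.min(0).round(4),q.max(0).round(4),cv2.minEnclosingCircle(q[:,:2].astype(np.float32)))
# foot from side (R 26, below)
q=V[(V[...,0]>.49)&(V[...,0]<.57)&(V[...,1]>-.02)&(V[...,1]<.08)&(V[...,2]<.1)&(V[...,2]>.06)]
print('foot side z hist',np.histogram(q[:,2],bins=np.arange(.06,.1,.004)))
t=q[abs(q[:,2]-np.median(q[:,2]))<.006]; print(np.median(q[:,2]),cv2.minEnclosingCircle(t[:,:2].astype(np.float32)))
# tube both
for Q in (W,V):
    k=(Q[...,0]>.48)&(Q[...,0]<.58)&(Q[...,1]>-.02)&(Q[...,1]<.06)
    q=Q[k&(Q[...,2]>.2)&(Q[...,2]<.226)]; print('gear R30',len(q),circR(q[:,:2],.03))
# deck top in scene: edges
m=(abs(z-.156)<.003)&(x>.35)&(x<.75)&(y>.09)&(y<.5); p=W[m]
print('deck',cv2.minAreaRect(p[:,:2].astype(np.float32)))
E_=[]
for a in np.arange(.41,.65,.01):
    q=p[(p[:,0]>a)&(p[:,0]<a+.01)]
    if len(q)>3: E_.append((a+.005,q[:,1].min()))
E_=np.array(E_); print(E_.round(4).tolist()); print(np.polyfit(E_[:,0],E_[:,1],1))
L=[]
for a in np.arange(.13,.45,.02):
    q=p[(p[:,1]>a)&(p[:,1]<a+.02)]
    if len(q)>3: L.append((a+.01,q[:,0].min(),q[:,0].max()))
print(np.round(L,4).tolist())
# organizer
for Q in (V,):
    o=Q[(abs(Q[...,2]-.032)<.006)&(Q[...,0]<.62)&(Q[...,0]>.4)&(Q[...,1]<-.36)&(Q[...,1]>-.65)]; print('org',cv2.boxPoints(cv2.minAreaRect(o[:,:2].astype(np.float32))))
E
```

```text
gear top 527 ((0.5320438146591187, 0.03729502484202385), 0.03033939003944397) [0.50185959 0.00898992 0.2240414 ] [0.56182067 0.06593355 0.23176146]
0.255 183 [ 0.5317 -0.0226  0.2551] [0.5558 0.0013 0.29  ] ((0.542894184589386, -0.01159629225730896), 0.013225290924310684)
0.296 151 [ 0.5303 -0.0248  0.2961] [5.558e-01 4.000e-04 3.036e-01] ((0.5428036451339722, -0.012042754329741001), 0.013152815401554108)
0.233 142 [ 0.5182 -0.0181  0.2378] [0.5542 0.0532 0.245 ] ((0.5367293357849121, 0.015780648216605186), 0.037950705736875534)
0.245 331 [ 0.5183 -0.0192  0.245 ] [0.5539 0.0537 0.2529] ((0.5401358604431152, 0.01612316630780697), 0.037740640342235565)
0.205 195 [0.5104 0.0111 0.2051] [0.5619 0.067  0.2219] ((0.5325927734375, 0.037083934992551804), 0.03411952778697014)
0.05 176 [0.5072 0.0121 0.0748] [0.5577 0.0583 0.0919] ((0.5320692658424377, 0.03678244724869728), 0.025893524289131165)
foot side z hist (array([ 0,  0,  0,  5, 10, 55, 84, 22, 13, 13]), array([0.06 , 0.064, 0.068, 0.072, 0.076, 0.08 , 0.084, 0.088, 0.092,
       0.096, 0.1  ]))
0.08536999764948772 ((0.5310189127922058
[... 282 characters left out ...]
55, 0.1181], [0.465, 0.1178], [0.475, 0.116], [0.485, 0.1159], [0.495, 0.1153], [0.505, 0.1156], [0.515, 0.0902], [0.525, 0.1125], [0.535, 0.1125], [0.545, 0.1119], [0.555, 0.1202], [0.565, 0.0905], [0.575, 0.1082], [0.585, 0.1079], [0.595, 0.1077], [0.605, 0.1071], [0.615, 0.106], [0.625, 0.1049], [0.635, 0.1043], [0.645, 0.1035], [0.655, 0.1019]]
[-0.0767518  0.1517706]
[[0.14, 0.4087, 0.6708], [0.16, 0.4124, 0.6722], [0.18, 0.44, 0.6734], [0.2, 0.5511, 0.675], [0.22, 0.5503, 0.6769], [0.24, 0.5512, 0.6784], [0.26, 0.4511, 0.6798], [0.28, 0.4456, 0.6714], [0.34, 0.4501, 0.4552]]
org [[ 0.4215883  -0.3909564 ]
 [ 0.42981446 -0.58350265]
 [ 0.56072193 -0.5779098 ]
 [ 0.5524958  -0.38536358]]
```

The jack axis is (0.5315, 0.036) and both cameras agree to about 1 mm. The frame yaw is -0.076 rad. The grip is at (0.543, -0.012), a 50 mm radius as expected. Now I'll descend onto the packer block.

>>> move_arm --plan '[{"offset":[2,2,30],"dr":[0,0,0]},{"offset":[2,2,60],"dr":[0,0,0]},{"offset":[2,2,85],"dr":[0,0,0]},{"offset":[2,2,102],"dr":[0,0,0]},{"offset":[2,2,107],"dr":[0,0,0]},{"offset":[2,2,107],"dr":[0,0,0]}]'

```text
time_s: 1.58
ee_pos: [0.5535, -0.3283, 0.0356]
eef_rot: [0.708, 0.707, -0.001, -0.003]
contact_force: [0.5, -0.5, 0.0]
finger_gap: 0.0909
```

>>> move_arm --plan '[{"offset":[0,0,0],"dr":[0,0,0]},{"offset":[0,0,0],"dr":[0,0,0]},{"offset":[0,0,0],"dr":[0,0,0]},{"offset":[0,0,0],"dr":[0,0,0]},{"offset":[0,0,0],"dr":[0,0,0]},{"offset":[0,0,0],"dr":[0,0,0]},{"offset":[0,0,0],"dr":[0,0,0]}]' --gripper 10

```text
time_s: 2.17
ee_pos: [0.5535, -0.3285, 0.0359]
eef_rot: [0.708, 0.707, -0.001, -0.003]
contact_force: [0.5, -0.2, 0.4]
finger_gap: 0.0463
```

```bash
cat > pk.py <<'E'
from h import *
import sys
def packer(W,c=None):
    x,y,z=W[...,0],W[...,1],W[...,2]
    m=(abs(z-.03)<.004)&(x>.45)&(x<.63)&(y>-.25)&(y<.09)
    mm=m.astype(np.uint8); n,l,st,ce=cv2.connectedComponentsWithStats(mm); k=1+st[1:,4].argmax()
    p=W[l==k]; ymx=p[:,1].max()
    h=p[p[:,1]>ymx-.079]
    return len(p),cv2.minAreaRect(h[:,:2].astype(np.float32)),h.mean(0).round(4)
if __name__=='__main__':
    t=sys.argv[1]
    for n in ['scene','side','wrist']:
        d=snap(n,n+t)
        if n!='wrist': print(n,packer(cloud(d)))
    s=env.get_state(); print(s['time_s'],s['ee_pos'],s['eef_rot'],s['contact_force'],s['finger_gap'])
E
python3 pk.py 2
```

```text
scene (1405, ((0.5535171031951904, -0.15919800102710724), (0.08217956870794296, 0.07914108037948608), 1.4494680166244507), array([ 0.5549, -0.1581,  0.03  ]))
side (553, ((0.5460264682769775, -0.15834416449069977), (0.07148477435112, 0.07861430197954178), 0.458085298538208), array([ 0.5393, -0.1551,  0.0301]))
2.3167 [ 0.55344656 -0.32836904  0.035599  ] [ 0.70765311  0.70655339 -0.00107749 -0.00286692] [-0.30795517 -0.02146878  0.02287432] 0.034434967190720214
```

View pics/scene2.png

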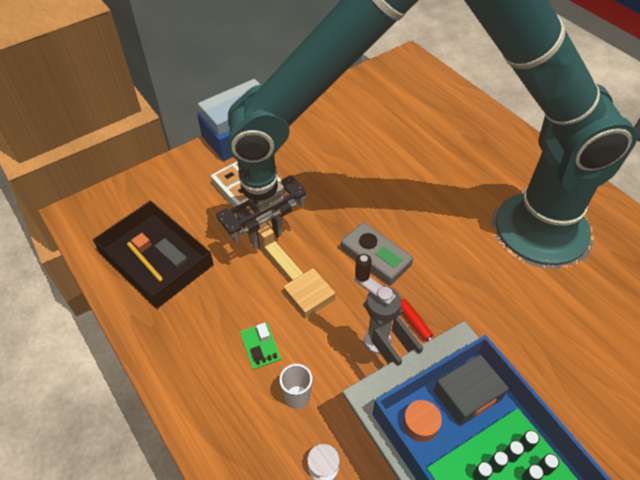

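View pics/wrist2.png

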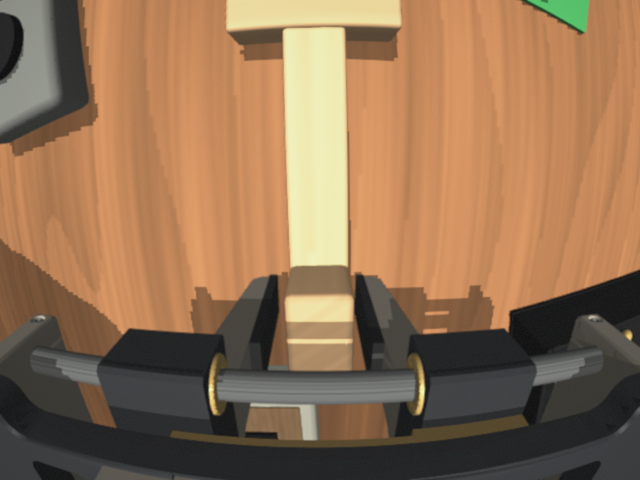

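The fingers straddle the block (wrist pixels 270 to 365) and are still closing, with a gap of 34 mm. The head is at about (0.5525, -0.1595), so I'll finish closing.

>>> move_arm --plan '[{"offset":[0,0,0],"dr":[0,0,0]},{"offset":[0,0,0],"dr":[0,0,0]},{"offset":[0,0,0],"dr":[0,0,0]}]' --gripper 10

```text
time_s: 2.57
ee_pos: [0.5534, -0.3284, 0.0356]
eef_rot: [0.708, 0.707, -0.001, -0.003]
contact_force: [0.3, 0.3, 0.9]
finger_gap: 0.0281
```

```bash
python3 pk.py 3; python3 - <<'E'
from h import *
s=env.get_state()
from scipy.spatial.transform import Rotation as R
print(R.from_quat(s['eef_rot']).as_matrix().round(4))
E
```

```text
scene (1378, ((0.5538008809089661, -0.15766863524913788), (0.08146215230226517, 0.07891624420881271), 0.468292236328125), array([ 0.5548, -0.1572,  0.0299]))
side (534, ((0.5470418930053711, -0.15853610634803772), (0.07199016213417053, 0.07864312827587128), 0.20420843362808228), array([ 0.5396, -0.1551,  0.0302]))
2.7167 [ 0.55343336 -0.32839011  0.03561766] [ 0.70761427  0.70659233 -0.00109855 -0.00284897] [-0.57186298 -0.24564226  0.30548845] 0.02762521367712727
[[ 0.0015  1.     -0.0056]
 [ 1.     -0.0014  0.0025]
 [ 0.0025 -0.0056 -1.    ]]
```

The block is gripped with a 28 mm gap. The head sits 170 mm ahead of the TCP along tool x. To put the head at (0.5315, 0.036) I need a shift of about tx +195, ty -34.5 and a turn of +0.0745.

>>> move_arm --plan '[{"offset":[10,-2,0],"dr":[0,0,0.005]},{"offset":[30,-5,0],"dr":[0,0,0.012]},{"offset":[55,-10,0.2],"dr":[0,0,0.022]},{"offset":[80,-14,0.3],"dr":[0,0,0.032]},{"offset":[105,-19,0.4],"dr":[0,0,0.042]},{"offset":[130,-23,0.5],"dr":[0,0,0.052]},{"offset":[155,-28,0.6],"dr":[0,0,0.062]},{"offset":[178,-32,0.7],"dr":[0,0,0.07]},{"offset":[190,-34,0.7],"dr":[0,0,0.0745]},{"offset":[195,-34.5,0.7],"dr":[0,0,0.0745]}]'

```text
time_s: 3.55
ee_pos: [0.5188, -0.1309, 0.0356]
eef_rot: [0.733, 0.681, -0.001, -0.003]
contact_force: [1.3, -1.1, -0.7]
finger_gap: 0.0278
```

>>> move_arm --plan '[{"offset":[0,0,0],"dr":[0,0,0]},{"offset":[0,0,0],"dr":[0,0,0]}]'

```text
time_s: 3.72
ee_pos: [0.5189, -0.1309, 0.0356]
eef_rot: [0.732, 0.681, -0.001, -0.003]
contact_force: [-0.6, 1.4, 0.7]
finger_gap: 0.0276
```

```bash
python3 pk.py 4; python3 - <<'E'
from h import *
s=env.get_state()
from scipy.spatial.transform import Rotation as R
M=R.from_quat(s['eef_rot']).as_matrix();print(M.round(4)); print('pred head',s['ee_pos']+M[:,0]*.17)
a=cv2.imread('pics/scene4.png')[220:420,240:480]; b=cv2.imread('pics/side4.png')[120:320,200:440]
cv2.imwrite('pics/z4.png',np.hstack([cv2.resize(a,(400,333),interpolation=2),cv2.resize(b,(400,333),interpolation=2)]))
E
```

```text
scene (1292, ((0.5469129681587219, 0.02773449756205082), (0.07969672232866287, 0.05042198300361633), 85.79206085205078), array([0.5511, 0.0328, 0.0301]))
side (139, ((0.5026533007621765, 0.04305374249815941), (0.07308175414800644, 0.025595389306545258), 86.3353042602539), array([0.5003, 0.0432, 0.0302]))
3.8667 [ 0.51891586 -0.13129099  0.0356347 ] [ 0.73273873  0.68050099 -0.00103717 -0.00335833] [-0.05392069  2.49507184  1.06251141] 0.027684569077019508
[[ 0.0738  0.9973 -0.0061]
 [ 0.9973 -0.0738  0.0035]
 [ 0.0031 -0.0063 -1.    ]]
pred head [0.53146775 0.0382442  0.03615333]
```

View pics/z4.png

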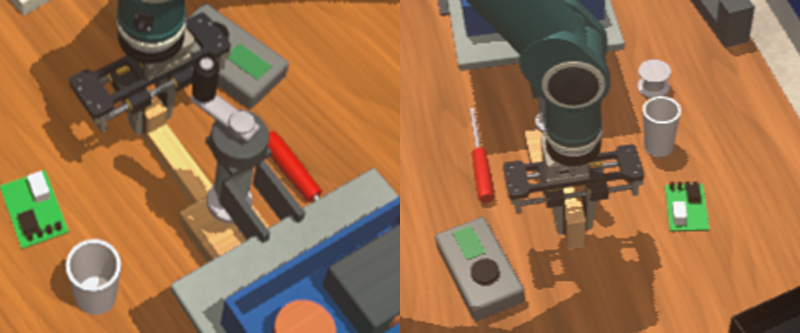

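```bash
cat > fr.py <<'E'
from h import *
import sys
t=sys.argv[1]
J=np.array([.5315,.036]); th=-.076; X=np.array([np.cos(th),np.sin(th)]); Y=np.array([-np.sin(th),np.cos(th)])
for n in ['scene','side']:
    W=cloud(dict(np.load(f'pics/{n}{t}.npz'))); z=W[...,2]
    a=(W[...,:2]-J)@X; b=(W[...,:2]-J)@Y
    m=(abs(z-.03)<.004)&(abs(a)<.07)&(b>-.2)&(b<.08)
    A,B=a[m],b[m]; print(n,m.sum())
    for lo in np.arange(-.16,.06,.01):
        k=(B>lo)&(B<lo+.01)
        if k.sum()>2: print('  b%.3f a %.1f..%.1f n%d'%(lo+.005,A[k].min()*1e3,A[k].max()*1e3,k.sum()),end=';')
    print()
    for lo in np.arange(-.05,.05,.01):
        k=(A>lo)&(A<lo+.01)&(B>-.06)
        if k.sum()>2: print('  a%.3f b %.1f..%.1f'%(lo+.005,B[k].min()*1e3,B[k].max()*1e3),end=';')
    print()
E
python3 fr.py 4
```

```text
scene 1325
  b-0.155 a -20.7..26.5 n25;  b-0.145 a -12.8..16.3 n57;  b-0.135 a -11.9..16.0 n53;  b-0.125 a -12.5..15.6 n49;  b-0.115 a -13.2..15.9 n58;  b-0.105 a -13.2..15.3 n52;  b-0.095 a -13.5..14.5 n56;  b-0.085 a -13.9..15.6 n62;  b-0.075 a -14.1..15.2 n58;  b-0.065 a -12.3..15.2 n59;  b-0.055 a -12.0..14.6 n60;  b-0.045 a -11.5..15.5 n49;  b-0.035 a 2.0..40.7 n71;  b-0.025 a 7.6..41.3 n75;  b-0.015 a 9.1..40.5 n74;  b-0.005 a -39.1..40.4 n77;  b0.005 a -39.9..39.7 n110;  b0.015 a -39.8..41.1 n122;  b0.025 a -39.9..40.4 n122;  b0.035 a -40.2..39.8 n30;
  a-0.035 b -1.5..31.8;  a-0.015 b -59.3..-49.7;  a-0.005 b -59.6..32.6;  a0.005 b -59.4..31.8;  a0.015 b -58.3..32.2;  a0.025 b -38.3..32.8;  a0.035 b -38.2..32.3;  a0.045 b -31.6..27.7;
side 211
  b-0.125 a -1.4..9.2 n3;  b-0.115 a -2.9..12.1 n11;  b-0.105 a -2.5..10.5 n8;  b-0.095 a 1.4..12.5 n9;  b-0.025 a -41.7..-24.7 n16;  b-0.015 a -40.6..-23.9 n21;  b-0.005 a -41.5..-22.1 n19;  b0.005 a -41.9..-20.9 n23;  b0.015 a -40.8..-21.0 n21;  b0.025 a -40.8..-16.8 n18;  b0.035 a -42.5..-21.0 n17;
  a-0.045 b -28.0..34.2;  a-0.035 b -30.9..40.3;  a-0.025 b -31.7..41.4;  a-0.015 b 24.0..26.6;
```

The head is centred across, with edges at -40 and +40.5 mm. It sits about 1.5 to 2 mm too far toward the deck. I'll pull it back and release.

>>> move_arm --plan '[{"offset":[-1,0,0],"dr":[0,0,0]},{"offset":[-2,0,0],"dr":[0,0,0]},{"offset":[-2,0,0],"dr":[0,0,0]}]'

```text
time_s: 4.12
ee_pos: [0.5189, -0.134, 0.0356]
eef_rot: [0.733, 0.68, -0.001, -0.003]
contact_force: [-0.7, 1.0, -0.1]
finger_gap: 0.0281
```

>>> move_arm --plan '[{"offset":[0,0,0],"dr":[0,0,0]},{"offset":[0,0,0],"dr":[0,0,0]},{"offset":[0,0,0],"dr":[0,0,0]},{"offset":[0,0,0],"dr":[0,0,0]},{"offset":[0,0,-10],"dr":[0,0,0]},{"offset":[0,0,-40],"dr":[0,0,0]},{"offset":[-15,0,-75],"dr":[0,0,0]},{"offset":[-30,0,-110],"dr":[0,0,0]},{"offset":[-40,0,-145],"dr":[0,0,0]},{"offset":[-40,0,-180],"dr":[0,0,0]}]' --gripper 60

```text
time_s: 4.95
ee_pos: [0.5161, -0.1772, 0.2182]
eef_rot: [0.734, 0.679, -0.001, -0.002]
contact_force: [0.5, -0.2, 0.9]
finger_gap: 0.0598
```

>>> move_arm --plan '[{"offset":[0,0,-35],"dr":[0,0,0]},{"offset":[0,0,-70],"dr":[0,0,0]},{"offset":[0,0,-105],"dr":[0,0,0]},{"offset":[0,0,-120],"dr":[0,0,0]},{"offset":[0,0,-120],"dr":[0,0,0]}]'

```text
time_s: 5.37
ee_pos: [0.5183, -0.1781, 0.3437]
eef_rot: [0.734, 0.679, 0.001, 0.001]
contact_force: [1.0, 0.3, -0.7]
finger_gap: 0.06
```

```bash
python3 pk.py 5; python3 fr.py 5; python3 - <<'E'
from h import *
a=cv2.imread('pics/scene5.png')[220:420,240:480]; b=cv2.imread('pics/side5.png')[80:280,200:440]
cv2.imwrite('pics/z5.png',np.hstack([cv2.resize(a,(400,333),interpolation=2),cv2.resize(b,(400,333),interpolation=2)]))
W=cloud(dict(np.load('pics/scene5.npz'))); x,y,z=W[...,0],W[...,1],W[...,2]
q=W[(x>.45)&(x<.62)&(y>-.06)&(y<.09)&(z>.26)&(z<.302)]; print('grip',cv2.minEnclosingCircle(q[:,:2].astype(np.float32)))
E
```

```text
scene (1317, ((0.5473672747612, 0.02734590321779251), (0.08025070279836655, 0.05073018744587898), 85.18551635742188), array([0.5514, 0.0313, 0.0297]))
side (818, ((0.5295321345329285, 0.035054419189691544), (0.07856307178735733, 0.0813329890370369), 87.51815795898438), array([0.5282, 0.0307, 0.0302]))
5.5167 [ 0.51599958 -0.17722665  0.33764753] [ 0.73427925  0.6788395  -0.0015708  -0.00290861] [ 1.06776138 -0.94373947  0.00921689] 0.05997732676152889
scene 1338
  b-0.155 a -11.3..16.2 n27;  b-0.145 a -12.2..15.5 n61;  b-0.135 a -12.5..15.9 n49;  b-0.125 a -11.7..16.0 n50;  b-0.115 a -12.2..15.8 n54;  b-0.105 a -12.1..15.9 n57;  b-0.095 a -12.8..14.9 n52;  b-0.085 a -12.2..15.7 n56;  b-0.075 a -12.8..14.5 n56;  b-0.065 a -12.9..16.3 n59;  b-0.055 a -13.1..15.2 n61;  b-0.045 a -11.3..38.9 n61;  b-0.035 a 4.1..41.6 n81;  b-0.025 a 9.1..41.0 n74;  b-0.015 a 8.7..41.8 n76;  b-0.005 a -39.6..40.6 n78;  b0.005 a -39.6..40.4 n110;  b0.015 a -38.5..40.4 n116;  b0.025 a -38.3..40.7 n121;  b0.035 a -37.2..40.1 n27;
  a-0.035 b -2.0..31.1;  a-0.015 b -59.5..-49.1;  a-0.005 b -58.9..31.6;  a0.00
[... 203 characters left out ...]
 b-0.105 a -15.1..12.4 n31;  b-0.095 a -14.7..12.7 n34;  b-0.085 a -15.3..11.9 n29;  b-0.075 a -15.4..12.5 n26;  b-0.065 a -15.8..12.2 n25;  b-0.055 a -14.7..11.5 n26;  b-0.045 a -41.7..37.9 n61;  b-0.035 a -40.9..38.8 n80;  b-0.025 a -41.1..38.4 n78;  b-0.015 a -41.7..37.6 n71;  b-0.005 a -41.2..37.6 n79;  b0.005 a -41.4..37.9 n81;  b0.015 a -40.4..38.2 n75;  b0.025 a -42.0..37.2 n46;  b0.035 a -40.1..36.1 n20;
  a-0.045 b -43.1..32.9;  a-0.035 b -43.5..35.3;  a-0.025 b -46.6..37.3;  a-0.015 b -57.7..28.8;  a-0.005 b -59.0..20.9;  a0.005 b -59.7..19.9;  a0.015 b -56.6..21.6;  a0.025 b -45.2..33.8;  a0.035 b -41.8..39.3;
grip ((0.5425994992256165, -0.01119115762412548), 0.013915480114519596)
```

View pics/z5.png

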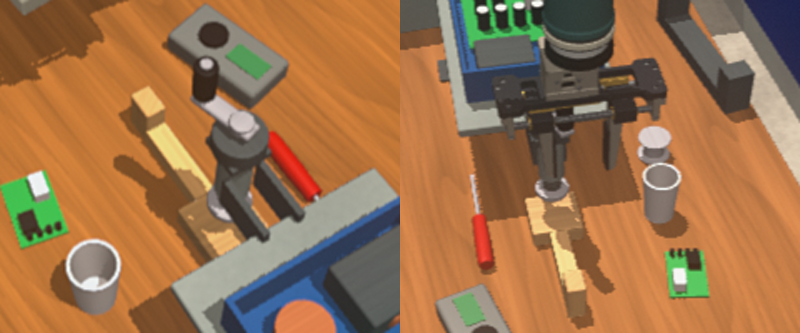

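The packer is released and stays put. It is centred within about 2 mm, with lateral edges at about -40 and +39 and near edge at about -42 to -43. Next is the crank grip at (0.5427, -0.0115), approached from above.

>>> move_arm --plan '[{"offset":[30,2,0],"dr":[0,0,0]},{"offset":[65,5,0],"dr":[0,0,0]},{"offset":[100,8,0],"dr":[0,0,0]},{"offset":[135,11,0],"dr":[0,0,0]},{"offset":[160,14,0],"dr":[0,0,0]},{"offset":[167,14.5,0],"dr":[0,0,0]},{"offset":[167,14.5,15],"dr":[0,0,0]},{"offset":[167,14.5,40],"dr":[0,0,0]},{"offset":[167,14.5,62],"dr":[0,0,0]},{"offset":[167,14.5,68],"dr":[0,0,0]}]'

```text
time_s: 6.35
ee_pos: [0.5402, -0.0128, 0.2652]
eef_rot: [0.735, 0.678, -0.005, -0.005]
contact_force: [-0.5, -0.1, -1.2]
finger_gap: 0.0603
```

```bash
python3 - <<'E'
from h import *
d=[snap(n,n+'6')['img'] for n in ['scene','side','wrist']]
cv2.imwrite('pics/z6.png',np.hstack([cv2.resize(d[0][200:400,280:480],(400,400)),cv2.resize(d[2],(400,400))]))
s=env.get_state(); print(s['time_s'],s['ee_pos'],s['eef_rot'],s['contact_force'])
E
```

```text
6.5 [ 0.54279031 -0.01243546  0.2693636 ] [ 0.73458382  0.67850556 -0.0023162  -0.00338421] [-0.27875614 -0.76081147 -0.37978444]
```

View pics/z6.png

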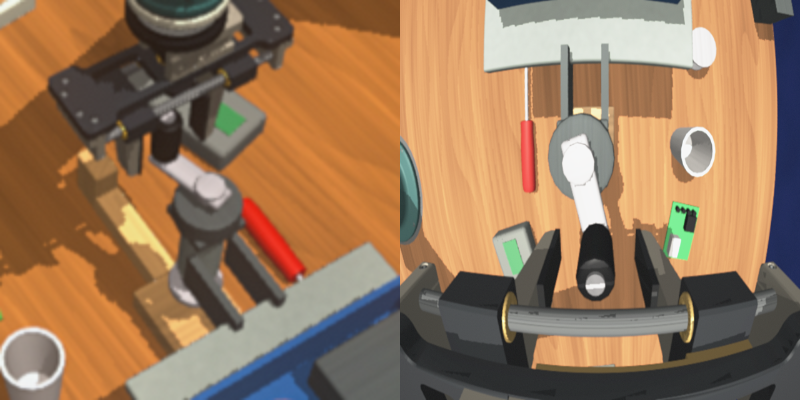

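The grip stands between the fingers (wrist half of the picture, about (597,260)), so I'll close on it.

>>> move_arm --plan '[{"offset":[0,0,0],"dr":[0,0,0]},{"offset":[0,0,0],"dr":[0,0,0]},{"offset":[0,0,0],"dr":[0,0,0]},{"offset":[0,0,0],"dr":[0,0,0]},{"offset":[0,0,0],"dr":[0,0,0]},{"offset":[0,0,0],"dr":[0,0,0]},{"offset":[0,0,0],"dr":[0,0,0]},{"offset":[0,0,0],"dr":[0,0,0]}]' --gripper 10

```text
time_s: 7.17
ee_pos: [0.5417, -0.0122, 0.2699]
eef_rot: [0.735, 0.679, -0.003, -0.004]
contact_force: [-5.6, -0.3, 4.6]
finger_gap: 0.0253
```

```bash
cat > circ.py <<'E'
# usage: circ.py start_step_deg n step : print tool-axis offsets to follow the circle clockwise from measured pose
from h import *; import sys
from scipy.spatial.transform import Rotation as R
s=env.get_state(); M=R.from_quat(s['eef_rot']).as_matrix(); J=np.array([.5318,.0362])
p=s['ee_pos']; r=p[:2]-J; th=np.degrees(np.arctan2(r[1],r[0])); F=s['contact_force']
rad=np.array([np.cos(np.radians(th)),np.sin(np.radians(th)),0]); tan=np.array([rad[1],-rad[0],0])
print('t %.2f r %.1f th %.1f z %.1f gap %.1f  F rad %.1f tan(cw) %.1f z %.1f rot'%(s['time_s'],np.hypot(*r)*1e3,th,p[2]*1e3,s['finger_gap']*1e3,F@rad,F@tan,F[2]),s['eef_rot'].round(4))
step=float(sys.argv[1]); n=int(sys.argv[2])
for k in range(1,n+1):
    a=np.radians(th-step*k); q=np.array([*(J+.05*np.array([np.cos(a),np.sin(a)])),.2695])
    print(k,(M.T@(q-p)*1e3).round(1).tolist())
E
python3 circ.py 12 10
```

```text
t 7.17 r 49.4 th -78.5 z 269.9 gap 25.3  F rad -0.9 tan(cw) 5.5 z 4.6 rot [ 0.7345  0.6786 -0.0031 -0.0042]
1 [-2.4, -10.1, 0.5]
2 [-2.0, -20.6, 0.6]
3 [0.5, -30.7, 0.7]
4 [5.1, -40.1, 0.8]
5 [11.5, -48.4, 0.9]
6 [19.5, -55.1, 1.0]
7 [28.7, -60.0, 1.0]
8 [38.8, -62.9, 1.1]
9 [49.2, -63.6, 1.1]
10 [59.6, -62.2, 1.1]
```

>>> move_arm --plan '[{"offset":[-2.4,-10,0.5],"dr":[0,0,0]},{"offset":[-2,-20.5,0.6],"dr":[0,0,0]},{"offset":[0.5,-30.5,0.7],"dr":[0,0,0]},{"offset":[5,-40,0.8],"dr":[0,0,0]},{"offset":[11.5,-48.5,0.9],"dr":[0,0,0]},{"offset":[19.5,-55,1],"dr":[0,0,0]},{"offset":[28.5,-60,1],"dr":[0,0,0]}]'

```text
time_s: 7.75
ee_pos: [0.4837, 0.018, 0.2699]
eef_rot: [0.735, 0.678, -0.004, -0.002]
contact_force: [-0.2, -6.0, 0.7]
finger_gap: 0.0254
```

```bash
python3 circ.py 12 10
```

```text
t 7.75 r 51.5 th -159.3 z 269.9 gap 25.4  F rad 2.3 tan(cw) -5.5 z 0.7 rot [ 0.7354  0.6777 -0.004  -0.0025]
1 [10.5, -2.1, 0.4]
2 [20.9, -3.5, 0.4]
3 [31.3, -2.6, 0.4]
4 [41.3, 0.4, 0.3]
5 [50.5, 5.4, 0.3]
6 [58.4, 12.2, 0.2]
7 [64.7, 20.5, 0.1]
8 [69.2, 29.9, -0.0]
9 [71.6, 40.1, -0.1]
10 [71.9, 50.5, -0.2]
```

The reaction is about 5.5 N along the circle, as expected when turning free. Continuing.

>>> move_arm --plan '[{"offset":[10.5,-2,0.4],"dr":[0,0,0]},{"offset":[21,-3.5,0.4],"dr":[0,0,0]},{"offset":[31.5,-2.5,0.4],"dr":[0,0,0]},{"offset":[41.5,0.5,0.3],"dr":[0,0,0]},{"offset":[50.5,5.5,0.3],"dr":[0,0,0]},{"offset":[58.5,12,0.2],"dr":[0,0,0]},{"offset":[64.5,20.5,0.1],"dr":[0,0,0]},{"offset":[69,30,0],"dr":[0,0,0]},{"offset":[71.5,40,0],"dr":[0,0,0]}]'

```text
time_s: 8.5
ee_pos: [0.528, 0.0865, 0.2699]
eef_rot: [0.735, 0.678, -0.005, -0.003]
contact_force: [-6.1, -2.1, 5.8]
finger_gap: 0.0257
```

```bash
python3 circ.py 12 10
```

```text
t 8.50 r 50.4 th 94.3 z 269.9 gap 25.7  F rad -1.6 tan(cw) -6.2 z 5.8 rot [ 0.735   0.6781 -0.0052 -0.0033]
1 [0.1, 10.5, 0.2]
2 [-1.5, 20.8, 0.1]
3 [-5.3, 30.6, 0.0]
4 [-11.0, 39.3, -0.1]
5 [-18.4, 46.7, -0.1]
6 [-27.2, 52.4, -0.2]
7 [-37.0, 56.1, -0.2]
8 [-47.3, 57.8, -0.2]
9 [-57.7, 57.2, -0.1]
10 [-67.8, 54.5, -0.1]
```

>>> move_arm --plan '[{"offset":[0,10.5,0.2],"dr":[0,0,0]},{"offset":[-1.5,21,0.1],"dr":[0,0,0]},{"offset":[-5.5,30.5,0],"dr":[0,0,0]},{"offset":[-11,39.5,-0.1],"dr":[0,0,0]},{"offset":[-18.5,46.5,-0.1],"dr":[0,0,0]},{"offset":[-27,52.5,-0.2],"dr":[0,0,0]},{"offset":[-37,56,-0.2],"dr":[0,0,0]},{"offset":[-47.5,58,-0.2],"dr":[0,0,0]},{"offset":[-57.5,57,-0.1],"dr":[0,0,0]}]'

```text
time_s: 9.25
ee_pos: [0.5794, 0.0272, 0.2699]
eef_rot: [0.734, 0.679, -0.004, -0.005]
contact_force: [-3.6, 6.1, 3.8]
finger_gap: 0.0257
```

```bash
python3 circ.py 12 10
```

```text
t 9.25 r 48.4 th -10.7 z 269.9 gap 25.7  F rad -4.7 tan(cw) -5.3 z 3.8 rot [ 0.7343  0.6788 -0.0043 -0.0052]
1 [-10.4, -0.6, 0.4]
2 [-19.9, -4.9, 0.5]
3 [-28.3, -11.1, 0.5]
4 [-35.3, -18.9, 0.6]
5 [-40.5, -28.0, 0.8]
6 [-43.7, -37.9, 0.9]
7 [-44.7, -48.3, 1.0]
8 [-43.6, -58.7, 1.2]
9 [-40.3, -68.6, 1.3]
10 [-35.1, -77.7, 1.4]
```

The measured arc puts the crank's centre at (0.5303, 0.0366), so I'll update that and go on.

```bash
sed -i 's/J=np.array(\[.5318,.0362\])/J=np.array([.5303,.0366])/' circ.py; python3 circ.py 12 10
```

```text
t 9.25 r 50.0 th -10.9 z 269.9 gap 25.7  F rad -4.7 tan(cw) -5.3 z 3.8 rot [ 0.7343  0.6788 -0.0043 -0.0052]
1 [-10.2, -2.2, 0.4]
2 [-19.7, -6.5, 0.5]
3 [-28.2, -12.7, 0.6]
4 [-35.1, -20.5, 0.7]
5 [-40.3, -29.6, 0.8]
6 [-43.4, -39.6, 0.9]
7 [-44.5, -50.0, 1.0]
8 [-43.3, -60.4, 1.2]
9 [-40.0, -70.3, 1.3]
10 [-34.7, -79.3, 1.4]
```

>>> move_arm --plan '[{"offset":[-10,-2,0.4],"dr":[0,0,0]},{"offset":[-19.5,-6.5,0.5],"dr":[0,0,0]},{"offset":[-28,-12.5,0.6],"dr":[0,0,0]},{"offset":[-35,-20.5,0.7],"dr":[0,0,0]},{"offset":[-40.5,-29.5,0.8],"dr":[0,0,0]},{"offset":[-43.5,-39.5,0.9],"dr":[0,0,0]},{"offset":[-44.5,-50,1],"dr":[0,0,0]}]'

```text
time_s: 9.83
ee_pos: [0.5276, -0.0136, 0.27]
eef_rot: [0.734, 0.679, -0.002, -0.003]
contact_force: [5.9, 0.6, -2.8]
finger_gap: 0.0255
```

```bash
python3 circ.py 12 10; python3 - <<'E'
from h import *
d=[snap(n,n+'7')['img'] for n in ['scene','side']]
cv2.imwrite('pics/z7.png',np.hstack([cv2.resize(d[0][240:400,300:460],(400,400)),cv2.resize(d[1][120:280,220:380],(400,400))]))
E
python3 circ.py 12 1
```

```text
t 9.83 r 50.3 th -93.1 z 270.0 gap 25.5  F rad -0.9 tan(cw) -5.8 z -2.8 rot [ 0.7344  0.6787 -0.0022 -0.0033]
1 [1.1, -10.4, 0.6]
2 [4.1, -20.4, 0.7]
3 [9.1, -29.6, 0.7]
4 [15.9, -37.6, 0.8]
5 [24.2, -43.9, 0.9]
6 [33.6, -48.4, 0.9]
7 [43.8, -50.8, 0.9]
8 [54.2, -51.1, 1.0]
9 [64.5, -49.2, 1.0]
10 [74.2, -45.2, 0.9]
t 9.93 r 50.2 th -95.4 z 270.0 gap 25.5  F rad 0.6 tan(cw) 0.8 z -0.8 rot [ 0.7343  0.6788 -0.0037 -0.0046]
1 [1.5, -10.4, 0.6]
```

View pics/z7.png

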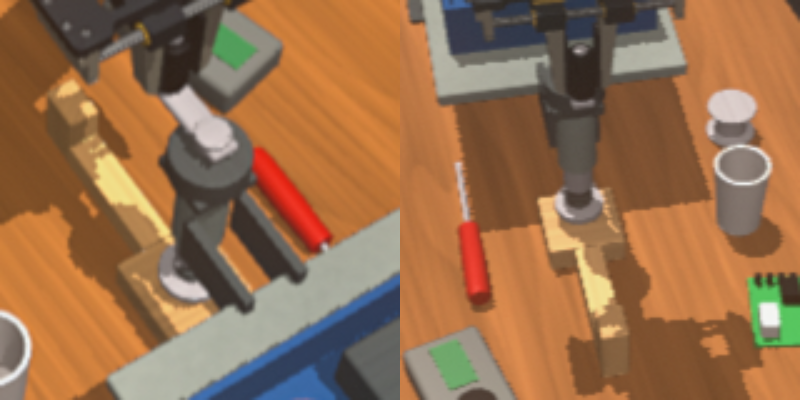

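Held still, the tangential force is about 0 N, so the foot is still free after about 377°. The foot is visible above the packer head (right view (578,205)). I'll measure its height.

```bash
python3 - <<'E'
from h import *
for n,k in [('side',5),('side',7),('scene',5),('scene',7)]:
    V=cloud(dict(np.load(f'pics/{n}{k}.npz')))
    r=np.hypot(V[...,0]-.5303,V[...,1]-.0366); z=V[...,2]
    q=z[(r<.029)&(r>.018)&(z>.036)&(z<.108)]
    h,e=np.histogram(q,bins=np.arange(.036,.108,.003)); print(n,k,[(round(b*1e3),int(a)) for a,b in zip(h,e) if a])
E
```

```text
side 5 [(36, 1), (75, 3), (78, 14), (81, 33), (84, 45), (87, 27), (90, 2), (102, 1), (105, 2)]
side 7 [(36, 1), (42, 2), (45, 14), (48, 18), (51, 37), (54, 35), (57, 14), (60, 2), (66, 1), (75, 1), (87, 2), (93, 1), (102, 1)]
scene 5 [(36, 1), (72, 1), (75, 3), (78, 9), (81, 34), (84, 69), (87, 35), (105, 1)]
scene 7 [(42, 1), (45, 9), (48, 21), (51, 63), (54, 72), (57, 11), (75, 1)]
```

About 15 mm is left, roughly half a turn. I'll go another 96° or so, then feel in small steps.

```bash
python3 circ.py 12 9
```

```text
t 9.93 r 50.2 th -95.4 z 270.0 gap 25.5  F rad 0.6 tan(cw) 0.8 z -0.8 rot [ 0.7343  0.6788 -0.0037 -0.0046]
1 [1.5, -10.4, 0.6]
2 [4.8, -20.3, 0.7]
3 [10.2, -29.2, 0.8]
4 [17.3, -36.9, 0.9]
5 [25.9, -42.9, 1.0]
6 [35.5, -47.0, 1.0]
7 [45.8, -49.0, 1.1]
8 [56.2, -48.8, 1.1]
9 [66.4, -46.5, 1.1]
```

>>> move_arm --plan '[{"offset":[1.5,-10.5,0.5],"dr":[0,0,0]},{"offset":[5,-20.5,0.6],"dr":[0,0,0]},{"offset":[10,-29,0.7],"dr":[0,0,0]},{"offset":[17.5,-37,0.8],"dr":[0,0,0]},{"offset":[26,-43,0.9],"dr":[0,0,0]},{"offset":[35.5,-47,1],"dr":[0,0,0]},{"offset":[46,-49,1],"dr":[0,0,0]},{"offset":[56,-49,1],"dr":[0,0,0]}]'

```text
time_s: 10.6
ee_pos: [0.4807, 0.0443, 0.2699]
eef_rot: [0.735, 0.678, -0.005, -0.004]
contact_force: [-0.2, -5.1, 1.7]
finger_gap: 0.0256
```

```bash
python3 circ.py 6 9
```

```text
t 10.60 r 50.2 th 171.2 z 269.9 gap 25.6  F rad -0.5 tan(cw) -5.1 z 1.7 rot [ 0.7348  0.6782 -0.0052 -0.0037]
1 [5.2, 0.9, 0.4]
2 [10.3, 2.1, 0.4]
3 [15.2, 3.8, 0.3]
4 [19.9, 6.0, 0.3]
5 [24.4, 8.7, 0.2]
6 [28.6, 11.9, 0.2]
7 [32.4, 15.5, 0.1]
8 [35.8, 19.4, 0.1]
9 [38.8, 23.7, 0.0]
```

>>> move_arm --plan '[{"offset":[5,1,0.4],"dr":[0,0,0]},{"offset":[10.5,2,0.4],"dr":[0,0,0]},{"offset":[15,4,0.3],"dr":[0,0,0]},{"offset":[20,6,0.3],"dr":[0,0,0]},{"offset":[24.5,8.5,0.2],"dr":[0,0,0]}]'

```text
time_s: 11.02
ee_pos: [0.4905, 0.067, 0.2699]
eef_rot: [0.735, 0.678, -0.007, -0.004]
contact_force: [-3.7, -4.2, 4.4]
finger_gap: 0.0252
```

```bash
python3 circ.py 6 5
```

```text
t 11.02 r 50.1 th 142.6 z 269.9 gap 25.2  F rad 0.3 tan(cw) -5.6 z 4.4 rot [ 0.7351  0.6779 -0.0066 -0.0038]
1 [4.2, 3.1, 0.3]
2 [8.1, 6.6, 0.2]
3 [11.6, 10.5, 0.2]
4 [14.7, 14.7, 0.1]
5 [17.4, 19.2, 0.0]
```

>>> move_arm --plan '[{"offset":[4,3,0.3],"dr":[0,0,0]},{"offset":[8,6.5,0.2],"dr":[0,0,0]},{"offset":[11.5,10.5,0.2],"dr":[0,0,0]},{"offset":[14.5,14.5,0.1],"dr":[0,0,0]}]'

```text
time_s: 11.35
ee_pos: [0.5054, 0.0799, 0.2699]
eef_rot: [0.735, 0.678, -0.008, -0.004]
contact_force: [-5.1, -2.9, 5.2]
finger_gap: 0.0255
```

>>> move_arm --plan '[{"offset":[0,0,0],"dr":[0,0,0]},{"offset":[0,0,0],"dr":[0,0,0]},{"offset":[0,0,0],"dr":[0,0,0]}]'

```text
time_s: 11.6
ee_pos: [0.506, 0.0802, 0.2699]
eef_rot: [0.735, 0.678, -0.007, -0.004]
contact_force: [1.7, -0.3, 0.3]
finger_gap: 0.0257
```

```bash
python3 circ.py 6 5
```

```text
t 11.60 r 49.9 th 119.2 z 269.9 gap 25.7  F rad -1.1 tan(cw) 1.4 z 0.3 rot [ 0.7352  0.6778 -0.0071 -0.0041]
1 [2.7, 4.5, 0.4]
2 [4.9, 9.2, 0.3]
3 [6.6, 14.2, 0.2]
4 [7.8, 19.3, 0.1]
5 [8.4, 24.5, 0.0]
```

>>> move_arm --plan '[{"offset":[2.5,4.5,0.4],"dr":[0,0,0]},{"offset":[5,9,0.3],"dr":[0,0,0]},{"offset":[6.5,14,0.2],"dr":[0,0,0]},{"offset":[8,19.5,0.1],"dr":[0,0,0]}]'

```text
time_s: 11.93
ee_pos: [0.525, 0.0863, 0.2698]
eef_rot: [0.735, 0.678, -0.008, -0.005]
contact_force: [-4.9, -3.3, 5.4]
finger_gap: 0.0257
```

```bash
python3 circ.py 6 5
```

```text
t 11.93 r 49.9 th 96.1 z 269.8 gap 25.7  F rad -2.8 tan(cw) -5.2 z 5.4 rot [ 0.7352  0.6778 -0.0085 -0.0047]
1 [0.8, 5.2, 0.2]
2 [0.9, 10.4, 0.1]
3 [0.5, 15.6, 0.0]
4 [-0.4, 20.8, -0.0]
5 [-1.9, 25.8, -0.1]
```

Still free at 545° in total. On in steps of about 24°.

>>> move_arm --plan '[{"offset":[0.8,5,0.2],"dr":[0,0,0]},{"offset":[1,10.5,0.1],"dr":[0,0,0]},{"offset":[0.5,15.5,0],"dr":[0,0,0]},{"offset":[-0.5,21,0],"dr":[0,0,0]}]'

```text
time_s: 12.27
ee_pos: [0.5445, 0.0844, 0.2698]
eef_rot: [0.735, 0.678, -0.01, -0.006]
contact_force: [-7.2, -0.5, 6.0]
finger_gap: 0.0248
```

```bash
python3 circ.py 6 5
```

```text
t 12.27 r 49.9 th 73.4 z 269.8 gap 24.8  F rad -2.6 tan(cw) -6.8 z 6.0 rot [ 0.735   0.6779 -0.0098 -0.006 ]
1 [-1.2, 5.1, 0.2]
2 [-3.1, 10.0, 0.1]
3 [-5.5, 14.6, 0.0]
4 [-8.3, 19.0, -0.0]
5 [-11.6, 23.1, -0.1]
```

The force has risen to 6.8 N, so I'll hold and read it.

>>> move_arm --plan '[{"offset":[0,0,0],"dr":[0,0,0]},{"offset":[0,0,0],"dr":[0,0,0]},{"offset":[0,0,0],"dr":[0,0,0]}]'

```text
time_s: 12.52
ee_pos: [0.5451, 0.0842, 0.2699]
eef_rot: [0.735, 0.678, -0.009, -0.005]
contact_force: [0.5, -0.4, -0.0]
finger_gap: 0.0256
```

```bash
python3 circ.py 6 5;python3 - <<'E'
from h import *
for n in ['scene','side']: snap(n,n+'8')
for n,k in [('side',8),('scene',8)]:
    V=cloud(dict(np.load(f'pics/{n}{k}.npz')))
    r=np.hypot(V[...,0]-.5303,V[...,1]-.0366); z=V[...,2]
    q=z[(r<.029)&(r>.018)&(z>.033)&(z<.108)]
    h,e=np.histogram(q,bins=np.arange(.033,.108,.003)); print(n,k,[(round(b*1e3),int(a)) for a,b in zip(h,e) if a])
E
python3 circ.py 6 6
```

```text
t 12.52 r 49.8 th 72.7 z 269.9 gap 25.6  F rad -0.2 tan(cw) 0.5 z -0.0 rot [ 0.7351  0.6779 -0.0093 -0.0055]
1 [-1.2, 5.1, 0.3]
2 [-3.2, 9.9, 0.2]
3 [-5.6, 14.6, 0.2]
4 [-8.5, 18.9, 0.1]
5 [-11.9, 23.0, 0.0]
side 8 [(33, 21), (36, 26), (39, 44), (42, 25), (45, 5), (54, 1), (84, 1), (90, 1), (93, 1), (96, 3)]
scene 8 [(33, 25), (36, 51), (39, 72), (42, 26), (63, 1)]
t 12.62 r 49.8 th 72.7 z 269.9 gap 25.4  F rad -0.5 tan(cw) 1.9 z 0.1 rot [ 0.7351  0.6778 -0.0093 -0.0055]
1 [-1.2, 5.1, 0.4]
2 [-3.1, 10.0, 0.3]
3 [-5.6, 14.6, 0.2]
4 [-8.5, 18.9, 0.1]
5 [-11.8, 23.0, 0.0]
6 [-15.5, 26.6, -0.0]
```

>>> move_arm --plan '[{"offset":[-1.2,5,0.3],"dr":[0,0,0]},{"offset":[-3,10,0.3],"dr":[0,0,0]},{"offset":[-5.5,14.5,0.2],"dr":[0,0,0]},{"offset":[-8.5,19,0.1],"dr":[0,0,0]}]'

```text
time_s: 12.95
ee_pos: [0.5611, 0.0759, 0.2698]
eef_rot: [0.735, 0.678, -0.011, -0.008]
contact_force: [-8.8, 2.2, 7.7]
finger_gap: 0.0256
```

```bash
python3 circ.py 6 1
```

```text
t 12.95 r 49.9 th 51.9 z 269.8 gap 25.6  F rad -3.7 tan(cw) -8.3 z 7.7 rot [ 0.7345  0.6784 -0.0107 -0.0079]
1 [-3.0, 4.3, 0.3]
```

>>> move_arm --plan '[{"offset":[0,0,0],"dr":[0,0,0]},{"offset":[0,0,0],"dr":[0,0,0]},{"offset":[0,0,0],"dr":[0,0,0]}]'

```text
time_s: 13.2
ee_pos: [0.5613, 0.0756, 0.2699]
eef_rot: [0.735, 0.678, -0.011, -0.008]
contact_force: [-0.2, -1.3, 1.4]
finger_gap: 0.0256
```

```bash
python3 circ.py 6 5
```

```text
t 13.20 r 49.8 th 51.5 z 269.9 gap 25.6  F rad -1.1 tan(cw) 0.6 z 1.4 rot [ 0.7346  0.6784 -0.0106 -0.0076]
1 [-3.0, 4.3, 0.3]
2 [-6.6, 8.1, 0.3]
3 [-10.5, 11.6, 0.2]
4 [-14.8, 14.6, 0.1]
5 [-19.4, 17.1, 0.1]
```

The moving force is now 8.3 N, suggesting contact near 92°. The held reading shows almost nothing, so I'll check more carefully with the camera and repeated force readings.

```bash
python3 - <<'E'
from h import *
F=[]
for i in range(5):
    for n in ['scene','side']: snap(n,n+'9')
    F.append(env.get_state()['contact_force'])
print(np.round(F,2))
for n in ['side','scene']:
    for k in (5,7,8,9):
        V=cloud(dict(np.load(f'pics/{n}{k}.npz')))
        r=np.hypot(V[...,0]-.5303,V[...,1]-.0366); z=V[...,2]
        q=z[(r<.0245)&(r>.014)&(z>.0335)&(z<.1)]
        h,e=np.histogram(q,bins=np.arange(.033,.1,.002)); print(n,k,len(q),np.median(q),[(round(b*1e3),int(a)) for a,b in zip(h,e) if a>2])
a=cv2.imread('pics/scene9.png')[300:380,330:430]; b=cv2.imread('pics/side9.png')[160:240,240:340]
cv2.imwrite('pics/z9.png',np.hstack([cv2.resize(a,(400,320),interpolation=2),cv2.resize(b,(400,320),interpolation=2)]))
E
python3 circ.py 6 1
```

```text
[[ 0.22 -1.54  1.22]
 [ 0.16 -1.35  1.99]
 [ 0.71 -2.03  2.15]
 [ 0.53 -3.16  0.81]
 [-0.23 -2.55  2.11]]
side 5 133 0.08558736636670505 [(33, 8), (77, 4), (79, 6), (81, 12), (83, 24), (85, 30), (87, 24), (89, 9), (91, 4), (93, 3), (97, 3)]
side 7 178 0.05653065926524958 [(47, 6), (49, 7), (51, 25), (53, 25), (55, 23), (57, 14), (59, 6), (61, 4), (65, 5), (69, 5), (71, 4), (79, 3), (83, 7), (85, 4), (87, 5), (89, 6), (91, 5), (93, 3), (95, 3), (97, 5)]
side 8 187 0.0454034366602154 [(33, 5), (35, 3), (37, 17), (39, 31), (41, 26), (43, 11), (45, 8), (49, 3), (57, 3), (59, 3), (65, 4), (67, 4), (69, 3), (71, 5), (73, 4), (75, 5), (77, 6), (83, 7), (87, 4), (89, 4), (91, 3), (93, 3), (95, 4), (97, 7)]
side 9 191 0.04488798289234275 [(33, 5), (35, 7), (37, 17), (39, 26), (41, 32), (43, 9), (45, 4), (57, 6), (59, 4), (65, 5), (69, 6), (71, 4), (75, 3), (77, 6), (79, 5), (81, 5), (83, 3), (87, 4), (89, 3), (91, 5), (93, 5), (95, 3), (97, 6)]
scene 5 117 0.08551774092958042 [(33, 3), (81, 8), (83, 31), (85, 44), (87, 25)]
scene 7 178 0.055104222102502765 [(49, 4), (51, 18), (53, 62), (55, 39), (57, 9), (59, 5), (61, 3), (67, 5), (75, 3), (79, 4), (85, 5), (89, 4), (95, 3)]
scene 8 218 0.04157037400181984 [(35, 12), (37, 38), (39, 47), (41, 34), (43, 11), (51, 5), (55, 5), (57, 3), (63, 4), (65, 3), (67, 3), (69, 6), (71, 5), (73, 4), (79, 3), (83, 5), (85, 4), (93, 3)]
scene 9 229 0.041291681335640096 [(35, 11), (37, 30), (39, 68), (41, 28), (43, 6), (45, 7), (47, 4), (51, 3), (55, 7), (59, 4), (65, 6), (67, 8), (69, 4), (71, 5), (75, 3), (77, 4), (79, 3), (85, 5), (93, 3)]
t 13.70 r 49.8 th 51.6 z 270.0 gap 25.6  F rad -2.1 tan(cw) 1.4 z 2.1 rot [ 0.7346  0.6784 -0.0106 -0.0077]
1 [-3.0, 4.3, 0.4]
```

View pics/z9.png

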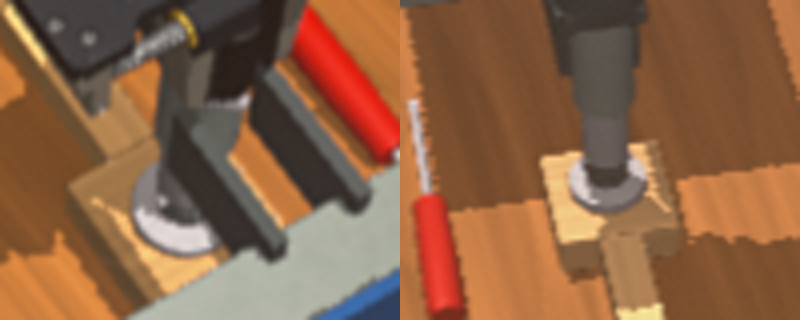

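The foot's height has not changed between 72.7° and 51.6° (both about 40 mm at its top), and it fell about 45.5 mm in all. That puts contact at about 94°, matching the 92–93° from the moving-force rise. The held-still reading does not show this load, so I'm relying on the other two. A sixth of a turn past contact is about 33°, so I'll wind 18° more.

>>> move_arm --plan '[{"offset":[-3,4.3,0.4],"dr":[0,0,0]},{"offset":[-6.5,8,0.3],"dr":[0,0,0]},{"offset":[-10.5,11.5,0.3],"dr":[0,0,0]}]'

```text
time_s: 13.95
ee_pos: [0.5695, 0.0676, 0.2698]
eef_rot: [0.734, 0.679, -0.011, -0.011]
contact_force: [-9.0, 5.3, 8.1]
finger_gap: 0.0258
```

```bash
python3 circ.py 6 3; python3 -c "
from h import *
F=[]
for i in range(8): cams.read_camera('side'); s=env.get_state(); F.append([*s['contact_force'],*(s['ee_pos']*1e3)])
print(np.round(F,2))"; python3 circ.py 6 3
```

```text
t 13.95 r 49.9 th 38.4 z 269.8 gap 25.8  F rad -3.7 tan(cw) -9.8 z 8.1 rot [ 0.7337  0.6793 -0.0112 -0.011 ]
1 [-4.0, 3.4, 0.2]
2 [-8.3, 6.3, 0.1]
3 [-13.0, 8.8, 0.1]
[[ -7.69   4.75   7.16 570.14  66.66 269.83]
 [ -6.26   3.31   8.25 570.14  66.68 269.84]
 [ -5.75   3.26   6.97 570.12  66.7  269.85]
 [ -6.15   2.7    7.37 570.11  66.69 269.83]
 [ -6.22   2.53   6.2  570.11  66.71 269.84]
 [ -5.81   3.09   7.42 570.1   66.7  269.83]
 [ -6.25   1.75   6.41 570.12  66.7  269.86]
 [ -6.26   1.89   7.15 570.1   66.69 269.84]]
t 14.35 r 49.9 th 37.1 z 269.8 gap 25.4  F rad -3.9 tan(cw) -5.3 z 7.2 rot [ 0.7339  0.6791 -0.011  -0.01  ]
1 [-4.0, 3.3, 0.3]
2 [-8.4, 6.2, 0.2]
3 [-13.1, 8.5, 0.1]
```

The moving force is 9.8 N, against about 5.7 N free, so the load is about 3.6 to 4 N. The crank is about 57–65° past contact, so I stop here. I'll relax the arm at this pose and take one reading before letting go.

>>> move_arm --plan '[{"offset":[0,0,0],"dr":[0,0,0]},{"offset":[0,0,0],"dr":[0,0,0]},{"offset":[0,0,0],"dr":[0,0,0]},{"offset":[0,0,0],"dr":[0,0,0]}]'

```text
time_s: 14.68
ee_pos: [0.5698, 0.0671, 0.2699]
eef_rot: [0.734, 0.679, -0.011, -0.01]
contact_force: [-2.1, 0.1, 3.4]
finger_gap: 0.0252
```

```bash
python3 circ.py 6 1; python3 -c "
from h import *
F=[]
for i in range(4): cams.read_camera('side'); s=env.get_state(); F.append([*s['contact_force'],*(s['ee_pos']*1e3)])
print(np.round(F,2))"; python3 circ.py 6 1
```

```text
t 14.68 r 49.9 th 37.6 z 269.9 gap 25.2  F rad -1.6 tan(cw) -1.4 z 3.4 rot [ 0.7339  0.6791 -0.0111 -0.0104]
1 [-4.0, 3.4, 0.3]
[[-3.4900e+00 -6.0000e-02  5.5000e+00  5.6983e+02  6.7060e+01  2.6990e+02]
 [-3.2900e+00  2.1000e-01  4.3800e+00  5.6985e+02  6.7070e+01  2.6989e+02]
 [-3.8700e+00  2.4000e-01  3.8600e+00  5.6981e+02  6.7060e+01  2.6988e+02]
 [-3.8800e+00  1.0000e-01  3.4200e+00  5.6985e+02  6.7050e+01  2.6990e+02]]
t 14.88 r 49.9 th 37.6 z 269.9 gap 25.4  F rad -3.0 tan(cw) -2.4 z 3.4 rot [ 0.7338  0.6791 -0.0111 -0.0103]
1 [-4.0, 3.4, 0.3]
```

>>> move_arm --plan '[{"offset":[0,0,0],"dr":[0,0,0]},{"offset":[0,0,0],"dr":[0,0,0]},{"offset":[0,0,0],"dr":[0,0,0]},{"offset":[0,0,0],"dr":[0,0,0]},{"offset":[0,0,0],"dr":[0,0,0]},{"offset":[0,0,-10],"dr":[0,0,0]},{"offset":[0,0,-35],"dr":[0,0,0]},{"offset":[0,0,-65],"dr":[0,0,0]},{"offset":[0,0,-95],"dr":[0,0,0]},{"offset":[0,0,-110],"dr":[0,0,0]}]' --gripper 60

```text
time_s: 15.72
ee_pos: [0.5744, 0.0672, 0.3846]
eef_rot: [0.734, 0.679, -0.009, -0.009]
contact_force: [0.9, 0.7, 0.3]
finger_gap: 0.0599
```

>>> move_arm --plan '[{"offset":[-35,0,-10],"dr":[0,0,0]},{"offset":[-75,0,-20],"dr":[0,0,0]},{"offset":[-115,0,-20],"dr":[0,0,0]},{"offset":[-155,0,-20],"dr":[0,0,0]},{"offset":[-195,0,-20],"dr":[0,0,0]},{"offset":[-235,0,-20],"dr":[0,0,0]},{"offset":[-260,0,-20],"dr":[0,0,0]},{"offset":[-260,0,-20],"dr":[0,0,0]}]'

```text
time_s: 16.38
ee_pos: [0.553, -0.1995, 0.4055]
eef_rot: [0.737, 0.675, -0.01, -0.008]
contact_force: [-1.5, -0.8, -0.2]
finger_gap: 0.0601
```

```bash
python3 pk.py 10; python3 fr.py 10|cut -c1-1500; python3 - <<'E'
from h import *
a=cv2.imread('pics/scene10.png')[220:420,240:480]; b=cv2.imread('pics/side10.png')[80:280,200:440]
cv2.imwrite('pics/z10.png',np.hstack([cv2.resize(a,(400,333),interpolation=2),cv2.resize(b,(400,333),interpolation=2)]))
W=cloud(dict(np.load('pics/scene10.npz'))); x,y,z=W[...,0],W[...,1],W[...,2]
q=W[(x>.45)&(x<.62)&(y>-.06)&(y<.12)&(z>.26)&(z<.302)]; c,_=cv2.minEnclosingCircle(q[:,:2].astype(np.float32)); print('grip',c,np.degrees(np.arctan2(c[1]-.0366,c[0]-.5303)))
E
```

```text
scene (1166, ((0.5468882918357849, 0.02713734470307827), (0.08109278976917267, 0.05323610454797745), 83.12594604492188), array([0.5528, 0.0261, 0.0299]))
side (636, ((0.5292980670928955, 0.034515220671892166), (0.07903174310922623, 0.08049343526363373), 87.1545181274414), array([0.5254, 0.0275, 0.0303]))
16.5333 [ 0.55500611 -0.19114616  0.40532038] [ 0.73369869  0.67936857 -0.00816563 -0.00882588] [ 0.25418007 -0.34492631 -0.12459016] 0.06012118286010243
scene 1204
  b-0.155 a -12.1..16.5 n28;  b-0.145 a -12.3..16.0 n57;  b-0.135 a -12.0..15.4 n51;  b-0.125 a -12.8..15.1 n51;  b-0.115 a -12.2..16.7 n57;  b-0.105 a -12.1..15.7 n60;  b-0.095 a -12.5..15.4 n53;  b-0.085 a -11.8..15.3 n55;  b-0.075 a -12.4..15.0 n56;  b-0.065 a -12.1..15.5 n59;  b-0.055 a -13.6..15.6 n61;  b-0.045 a -12.4..36.9 n72;  b-0.035 a -9.3..41.1 n112;  b-0.025 a -4.9..41.8 n74;  b-0.015 a -38.2..41.8 n52;  b-0.005 a -37.9..40.8 n44;  b0.005 a -38.5..41.1 n50;  b0.015 a -37.5..41.9 n62;  b0.025 a -39.2..42.7 n110;  b0.035 a -37.2..38.3 n25;
  a-0.035 b -13.1..31.1;  a-0.015 b -58.5..-40.2;  a-0.005 b -59.1..31.9
[... 208 characters left out ...]
3;  b-0.105 a -13.9..12.8 n30;  b-0.095 a -14.8..12.2 n31;  b-0.085 a -15.1..10.5 n27;  b-0.075 a -15.3..12.9 n32;  b-0.065 a -14.6..12.2 n28;  b-0.055 a -15.0..12.1 n28;  b-0.045 a -41.3..37.1 n61;  b-0.035 a -40.4..38.4 n70;  b-0.025 a -41.2..38.1 n80;  b-0.015 a -39.9..38.4 n42;  b-0.005 a -41.5..37.7 n33;  b0.005 a -41.8..37.0 n24;  b0.015 a -40.3..37.4 n27;  b0.025 a -41.7..37.2 n37;  b0.035 a -39.5..37.1 n25;
  a-0.045 b -41.4..29.3;  a-0.035 b -47.0..36.9;  a-0.025 b -44.3..35.5;  a-0.015 b -58.6..36.6;  a-0.005 b -58.3..-21.6;  a0.005 b -57.4..-21.4;  a0.015 b -58.8..-10.7;  a0.025 b -44.7..35.7;  a0.035 b -45.3..38.9;
grip (0.5709974765777588, 0.06834167242050171) 37.952165693129174
```

View pics/z10.png

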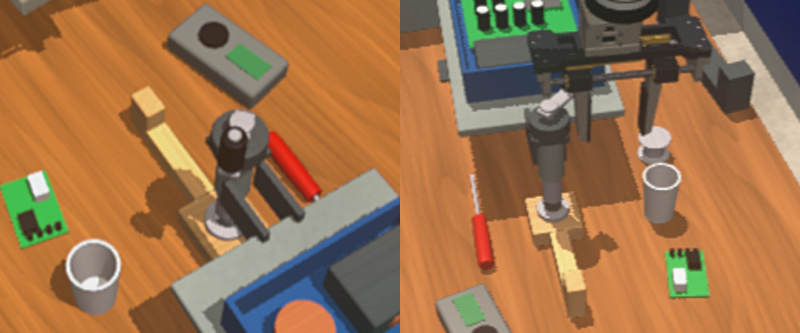

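The foot sits on the packer head, the crank stayed at 38°, and the packer and bystanders have not moved. The arm is clear, so I'll hand in.

```bash
python3 -c "
from h import *
print(workorder.job_done(), env.get_state()['time_s'])"
```

```text
the job is handed in; nothing more can be done
the job is handed in; nothing more can be done
```

The packer is under the jack and the foot bears on it. I handed the job in about 16.5 s into the 72 s, with the gripper open and the arm clear.

- **Packer:** I slid it along the bench by its grip block and turned it to line up with the frame. The final pictures put its head centred under the foot within about 2–3 mm, with the tail pointing away from the deck.
- **Crank:** I wound it clockwise about 604° in total. Contact came at about 547°, so it stands about 57° past contact, with an uncertainty of about 10°. Two checks agree on that point:
  - The foot stopped descending.
  - The turning force rose from about 5.6 N to 9.8 N, which suggests a load of about 3.6–4 N.
- **Check that disagreed:** The held-still readings were ambiguous. They showed about 0 N early after contact. At the end they showed 5.3 N with the arm still pushing and about 2.4 N after it relaxed. I relied on the turning force and the foot's height instead.
- **After letting go:** The crank stayed at 38° and the packer did not move. In the last pictures the cup, reel, board, screwdriver and meter look undisturbed. I did not measure them or the organizer again.

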